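# Clear and open the scrap-box trapdoor with its lever

### The job

A square steel bench block has been left standing on the trapdoor of the black scrap box. Without picking it up, push it across onto the box's fixed top beside the trapdoor, completely clear of the trapdoor; then press the long end of the lever down as far as it will go so that the heavy trapdoor swings open, and finish while still holding the lever down there. Do not touch the open trapdoor, and leave the jar, the cup and the wax disc standing where they are.

Things in the scene. Friction and masses are not known exactly. Their poses are not given: they have to be found in the camera images.
- scrap_box: Fixed black steel box with a lever in front. Origin on the bench straight below the lever's pivot, z up. The lever runs along y, long end to -y; the box stands at y = 84 to 190 mm. In x its top has two parts: trapdoor x = -55 to +55 (top 110 mm high; no rim at +55, box wall ends at +60) and fixed top x = -57 to -151 mm. Nothing but the block stands above the top, except the fixed top's rim.
- fixed_top (a point): Centre of the fixed top's upper face, 109 mm above the bench, at x = -104, y = 137 mm of the box. The face is 94 mm (x) by 106 mm (y); along its far side in -x runs a raised rim 10 mm high, 6 mm thick (x = -151 to -157 mm of the box). No other rims.
- lever_pivot (a point): The lever's pivot axis (it runs along the box's x), at x = 0, y = 0 of the box, 121 mm above the bench, between two fixed cheek plates (x = +-24 mm, y = +-18 mm, up to 130 mm high).
- bench_block: Loose square dark steel block 44 x 44 x 22 mm, about 0.33 kg, standing flat on the trapdoor at the start. Origin: centre of its underside; z up; x and y along its sides. Slides with a few newtons.
- flap (a joint): Trapdoor: solid steel plate 110 mm wide (x), about 2.8 kg, hinged at the far edge from the lever; 0 = shut and level, grows as it opens upward; about 0.41 rad when the lever is fully down. It falls shut if the lever is released. A 70 mm wide lip at its front rests over the lever's short end.
- flap_edge (a point): Middle of the trapdoor's front lip, on its top face (139 mm from the hinge).
- lever (a joint): Angle of the lever about its pivot: about 0 (0 to 0.02) at rest, when the long end slopes up 0.4 rad; grows as the long end is pressed down; hard stop at 0.80 rad (long end then slopes down 0.4 rad). Long arm 150 mm to the foot pad's centre, short arm 70 mm. Pressing the pad takes about 2 to 8 N before the stop; no spring.
- lever_pad (a point): Centre of the top face of the black rubber foot pad on the lever's long end: a flat pad 56 mm across the lever by 44 mm along it, 12 mm above the bar's centre line. At rest about 190 mm above the bench, fully down about 73 mm. It moves on an arc about the pivot in the scrap box's y-z plane. A fixed rubber stop, 24 mm across and 52 mm high, stands on the bench under it.
- wax_disc: Bystander: loose flat green wax disc, 62 mm across, 14 mm thick, on the bench. Origin: centre of its underside.
- jar: Bystander: loose small glass jar with steel cap, 48 mm across, 60 mm high, on the bench. Origin: centre of its underside.
- pot: Bystander: loose small white cup, 60 mm across, 38 mm high, on the bench. Origin: centre of its underside.
Not all that is in view belongs to the job. What is meant by the bench_block is not purple, and is the larger of those in its own colour.

How it is judged:
By the outcome, as a careful person would: the job done as asked, in the order asked, and still so for the second after the job is handed in, while the arm keeps its last pose, push and grip.
It also fails if it takes over 45 s, if anything falls off the work surface, if the arm or the gripper's body presses on something with over 40 N, if the wrist force passes 120 N, or if a joint passes its speed limit or range.

### The arm

A 6-joint arm with a two-finger parallel gripper is mounted at the origin on the work surface. World frame = base frame: x ahead of the robot, y to its left, z up, the work surface at z = 0. Lengths are in mm, angles in rad, forces in N, time in s.
With the tool pointing down it reaches from about 275 to 750 mm from the base axis. Payload 10.2 kg.
Tool frame: the origin (TCP) lies midway between the tips of the shut fingers; the grasp point (between the pads) lies 19 mm behind it (ctrl.tcp_to_grasp is the z of the grasp point in the tool frame, in mm); z points along the fingers, y is the direction in which the jaws open and shut (so a half turn about z gives the same grasp; the last joint's range is limited). The gripper opens to 85 mm and grips with 20 to 120 N. Pads are 22 mm wide; open, the fingers measure 114 mm over their backs; the gripper's body (76 mm by 85 mm) begins 54 mm behind the grasp point. The pads swing forward as they close: fully open they stand 13 mm farther back than shut.
Start: joints at [-1.55, 0.313, 1.498, -0, 1.331, -0.223], TCP at [126.717, -509.484, 231.294] pointing down, gripper open.
Joint ranges: [-2.94, 2.94], [-0.97, 2.17], [0.19, 2.56], [-1.23, 4.37], [0.02, 3.11], [-2.88, 2.88]. Speed limits (rad/s): [2.39, 2.39, 3.01, 3.14, 3.14, 3.14].

### API

Orientations are given as a unit quaternion [w, x, y, z].
In Python, from rig import sensors, capture, order, ctrl gives the robot as it stands. The module is installed in compiled form; this text tells all that it offers.
- The arm moves only by the tool play_rows, never from a script. Its argument "deltas" is a list of rows, each a list of 7 numbers: the shift along the world's x, y, z in units of 40 mm (1.0 is 40 mm), then the turn, a rotation vector about the world's x, y, z in units of 6 degrees (1.0 is 6 degrees), then the opening, from -1 (shut) to 1 (fully open). A call has 1 to 8 rows; each row shifts and turns the commanded pose from where the row before left it; what a row does not reach is not made up. A row lasts 1/12 s, in which the tool goes at most 41.7 mm and 7.16 degrees, less where a joint would pass 70% of its speed; a pose out of reach is approached as far as the arm can. A call is refused whole if a number of a shift passes 1 or a number of a turn 1, either way. A call with a gripper value outside its range is refused whole. The fingers move at their own pace and stop on an object; "squeeze" is the grip in N (left out, the last holds). Time passes only in rows, so rows that do not move let the fingers close. It gives the time, the measured TCP pose, the force and the opening at its end, in the units of the state.
- sensors.sense(): the state, without advancing time (a new reading comes with each control period).
- capture(name): name is "side" or "top" or "wrist"; returns a dict with "pixels" (400x640x3 uint8, red, green, blue), "z_map" (400x640 float32, mm along the optical axis (not along the pixel's ray), 0 where there is no reading), "fx", "fy", "cx", "cy" (pixels), "k1" (the pictures are not rectified: a ray, as slopes to the right and down, at radius r is drawn at 1 + k1 r^2 times it, then the intrinsics apply), "eye" and "rotation" of the camera in the world; the wrist camera has in their place "tool_from_camera" (4x4, takes a point from camera to tool coordinates, whose origin is the TCP and whose axes are the flange's). Camera axes: x right, y down, z forward; pixel columns grow to the right and rows downward; lengths in mm; the calibration is good to about 2 mm. A picture is of the moment at which its call begins: read the wrist's pose just before it.
- order.finish_job(): hands the job in, once; it reports no verdict.
The state is a dict: "time_s": time; "joints": joint angles; "dq": joint speeds; "tau": joint torques, N m; "eef_pos": TCP position; "ee_rot": TCP orientation; "force": force on the tool from outside, world axes, zero at the start; "wrist_torque": the same for the moment, N m; "grip_width": opening from 0.0 (shut) to 1.0 (fully open).
Only numpy, scipy, OpenCV 4.12 (cv2) and the standard library are available. Lean on these libraries where they do the work, as an engineer would, in place of code of your own. Each camera call takes 0.05 s, during which the arm holds its last target. There are 200 camera calls.

## Working session

There is one attempt and no reset: what is moved stays moved. The work goes in short steps, Python scripts to look and compute and a tool call to move; the robot and the scene stay as the last step left them, time stands still between calls to the robot, and variables do not carry over. Pictures are saved under pics/ and viewed, about 8 in all and at most 12, crops included, and the job is handed in when it is done.

Besides the shell and the picture viewer there is one more tool, called after ">>>" as a command line: name --pt "numbers of a row" for each row, then --argument value for the rest. play_rows: Moves the arm, as the interface text tells. Its arguments: {"type":"object","properties":{"deltas":{"type":"array","items":{"type":"array","items":{"type":"number"}}},"squeeze":{"type":"number"}},"required":["deltas"]}

```bash
mkdir -p pics
cat > h.py <<'E'
import numpy as np, cv2, pickle
from rig import sensors, capture, order, ctrl
def rays(c,uv):
    K=np.array([[c['fx'],0,c['cx']],[0,c['fy'],c['cy']],[0,0,1.]])
    uv=np.asarray(uv,float).reshape(-1,1,2)
    n=cv2.undistortPoints(uv,K,np.array([c['k1'],0,0,0,0.])).reshape(-1,2)
    return np.c_[n,np.ones(len(n))]
def onplane(c,uv,z):
    d=rays(c,uv)@np.asarray(c['rotation']).T; e=np.asarray(c['eye'])
    return e+d*((z-e[2])/d[:,2])[:,None]
def depthpts(c,uv):
    uv=np.asarray(uv); d=rays(c,uv); z=c['z_map'][uv[:,1].astype(int),uv[:,0].astype(int)]
    return np.asarray(c['eye'])+(d*z[:,None])@np.asarray(c['rotation']).T
def save(c,n): cv2.imwrite('pics/'+n,c['pixels'][:,:,::-1])
E
python3 - <<'E'
from h import *
print(sensors.sense())
for n in('top','side'):
    c=capture(n); save(c,n+'0.png'); pickle.dump(c,open(n+'0.pkl','wb')); print(n,c['eye'],np.round(c['rotation'],3),c['fx'],c['k1'])
E
```

```text
{'time_s': 0.0, 'joints': array([-1.55040758e+00,  3.13433704e-01,  1.49844640e+00, -1.06109411e-05,
        1.33097360e+00, -2.23434019e-01]), 'dq': array([ 0.0013564 ,  0.00333555,  0.00045013,  0.0018552 , -0.00153285,
        0.00024449]), 'tau': array([-3.30578594e-03, -4.12269402e+01, -2.59742242e+01, -2.86341337e-04,
        4.13047223e-03,  4.88348221e-06]), 'eef_pos': array([ 126.7053033 , -509.21813153,  230.73990158]), 'ee_rot': array([-6.27800839e-04,  9.92577656e-01,  1.21610855e-01,  5.87763732e-05]), 'force': array([-0.8027205 , -0.038346  , -0.17511503]), 'wrist_torque': array([0.02621796, 0.00900277, 0.02216767]), 'grip_width': 0.9992118303008317}
top [511.96664314  42.87012502 910.77569651] [-0.023  0.71  -0.704  0.013] 430.47241639116936 0.037258924795429645
side [555.94963657 559.66927986 614.83748947] [ 0.004  0.014  0.915 -0.403] 392.08590667355037 -0.04730421950008698
```

View pics/top0.png

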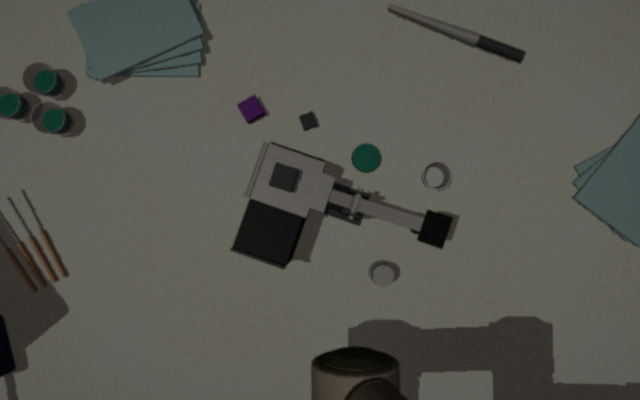

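View pics/side0.png

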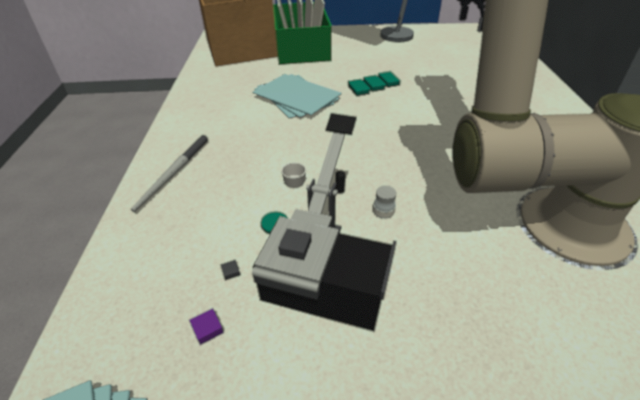

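The top view shows the trapdoor (light, about (290,180)) with the block on it at (285,177). The dark fixed top is at (268,233), on the robot's side. The lever pad is at (434,229), the jar at (383,273), the cup at (435,177) and the wax disc at (366,157). The purple and small dark blocks on the bench are decoys.

Run:
```python
from h import *
c=pickle.load(open('top0.pkl','rb'))
vv,uu=np.mgrid[120:300,215:480]; uv=np.c_[uu.ravel(),vv.ravel()]
P=depthpts(c,uv); g=c['pixels'][uv[:,1],uv[:,0]].astype(int)
def rect(m,n,lim=None):
    q=P[m]; 
    r=cv2.minAreaRect(q[:,:2].astype(np.float32)); print(n,m.sum(),'c',np.round(r[0],1),'size',np.round(r[1],1),'ang',round(r[2],2),'zmed',round(np.median(q[:,2]),1))
    return r
z=P[:,2]
box=(uv[:,0]<335)
rect(box&(z>102)&(z<118),'boxtop')
rect(box&(z>102)&(z<115)&(g.sum(1)<120),'fixed')
rect(box&(z>126)&(z<140)&(uv[:,0]<302)&(uv[:,0]>268)&(uv[:,1]<195),'block')
rect((uv[:,0]>415)&(z>170),'pad')
rect((uv[:,0]<460)&(uv[:,0]>410)&(uv[:,1]<195)&(z>25)&(z<60),'cup')
rect((uv[:,0]<402)&(uv[:,0]>365)&(uv[:,1]>255)&(z>45)&(z<75),'jar')
rect((uv[:,0]<385)&(uv[:,0]>345)&(uv[:,1]<175)&(z>8)&(z<25),'wax')
m=box&(z>116)&(z<124); print('rim?',m.sum(),P[m][:,:2].mean(0) if m.any() else 0)
for a,b in((285,177),(268,233),(310,190),(434,229),(345,200),(258,170)):
    print((a,b),np.round(depthpts(c,np.array([[a,b]])),1),c['pixels'][b,a])
# plan-view side edges of dark fixed top by colour
mk=((c['pixels'].astype(int).sum(2)<100)).astype(np.uint8); mk[:, :225]=0; mk[:,312:]=0; mk[:195]=0; mk[275:]=0
cs=max(cv2.findContours(mk,0,2)[0],key=cv2.contourArea); ap=cv2.approxPolyDP(cs,4,True).reshape(-1,2); print(ap, np.round(onplane(c,ap,109),1))
big=cv2.resize(c['pixels'][120:300,215:475],None,fx=3,fy=3,interpolation=cv2.INTER_CUBIC); big=np.clip(big.astype(float)*2.2,0,255).astype(np.uint8); cv2.imwrite('pics/crop.png',big[:,:,::-1])
```

```text
Traceback (most recent call last):
  File "h.py", line 13, in depthpts
    return np.asarray(c['eye'])+(d*z[:,None])@np.asarray(c['rotation']).T
                                ~~~~~~~~~~~~~^~~~~~~~~~~~~~~~~~~~~~~~~~~~
ValueError: matmul: Input operand 1 has a mismatch in its core dimension 0, with gufunc signature (n?,k),(k,m?)->(n?,m?) (size 4 is different from 3)
```

```bash
sed -i "s/np.asarray(c\['rotation'\]).T/Rm(c).T/; 2a from scipy.spatial.transform import Rotation as Ro\ndef Rm(c):\n    return Ro.from_quat(c['rotation'],scalar_first=True).as_matrix()" h.py
cat > m.py <<'E'
from h import *
c=pickle.load(open('top0.pkl','rb'))
print(np.round(Rm(c),2).tolist())
vv,uu=np.mgrid[120:300,215:480]; uv=np.c_[uu.ravel(),vv.ravel()]
P=depthpts(c,uv); g=c['pixels'][uv[:,1],uv[:,0]].astype(int)
def rect(m,n,lim=None):
    q=P[m]; 
    if not m.any(): print(n,'none'); return
    r=cv2.minAreaRect(q[:,:2].astype(np.float32)); print(n,m.sum(),'c',np.round(r[0],1),'size',np.round(r[1],1),'ang',round(r[2],2),'zmed',round(np.median(q[:,2]),1))
    return r
z=P[:,2]
box=(uv[:,0]<335)
rect(box&(z>102)&(z<118),'boxtop')
rect(box&(z>102)&(z<115)&(g.sum(1)<120),'fixed')
rect(box&(z>126)&(z<140)&(uv[:,0]<302)&(uv[:,0]>268)&(uv[:,1]<195),'block')
rect((uv[:,0]>415)&(z>170),'pad')
rect((uv[:,0]<460)&(uv[:,0]>410)&(uv[:,1]<195)&(z>25)&(z<60),'cup')
rect((uv[:,0]<402)&(uv[:,0]>365)&(uv[:,1]>255)&(z>45)&(z<75),'jar')
rect((uv[:,0]<385)&(uv[:,0]>345)&(uv[:,1]<175)&(z>8)&(z<25),'wax')
m=box&(z>116)&(z<124); print('rim?',m.sum(),P[m][:,:2].mean(0) if m.any() else 0)
for a,b in((285,177),(268,233),(310,190),(434,229),(345,200),(258,170)):
    print((a,b),np.round(depthpts(c,np.array([[a,b]])),1),c['pixels'][b,a])
mk=((c['pixels'].astype(int).sum(2)<100)).astype(np.uint8); mk[:, :225]=0; mk[:,312:]=0; mk[:195]=0; mk[275:]=0
cs=max(cv2.findContours(mk,0,2)[0],key=cv2.contourArea); ap=cv2.approxPolyDP(cs,4,True).reshape(-1,2); print(np.c_[ap, np.round(onplane(c,ap,109),1)])
big=cv2.resize(c['pixels'][120:300,215:475],None,fx=3,fy=3,interpolation=cv2.INTER_CUBIC); big=np.clip(big.astype(float)*2.2,0,255).astype(np.uint8); cv2.imwrite('pics/crop.png',big[:,:,::-1])
E
python3 m.py
```

```text
[[0.01, -1.0, 0.05], [-1.0, -0.01, 0.01], [-0.01, -0.05, -1.0]]
boxtop 6747 c [538.8 129.9] size [164.3 216.2] ang 71.0 zmed 109.9
fixed 2884 c [546.5 144.6] size [105.  209.5] ang 71.06 zmed 109.4
block 586 c [593.4 132.8] size [43.7 44.2] ang 72.78 zmed 132.3
pad 1015 c [519.  -56.7] size [190.7  59.1] ang 76.79 zmed 189.6
cup 230 c [ 608.3 -166.8] size [56.9 58.4] ang 2.05 zmed 36.6
jar 394 c [409.8 -55.9] size [41.4 40.8] ang 89.12 zmed 60.3
wax 657 c [647.3 -25.6] size [59.5 59.3] ang 45.44 zmed 14.3
rim? 221 [454.06398328 175.40256048]
(285, 177) [[592.5 129.8 131.8]] [33 31 31]
(268, 233) [[490.2 162.3 110.6]] [20 17 18]
(310, 190) [[570.7  85.2 110.5]] [89 87 83]
(434, 229) [[ 501.4 -125.7  190.8]] [8 8 8]
(345, 200) [[552.2  20.  116.3]] [79 76 71]
(258, 170) [[608.3 183.9 104.2]] [69 67 63]
[[250.  200.  551.3 197.1 109. ]
 [233.  249.  460.  227.1 109. ]
 [283.  267.  427.6 133.8 109. ]
 [292.  257.  446.1 117.3 109. ]
 [305.  218.  518.5  94.  109. ]]
```

View pics/crop.png

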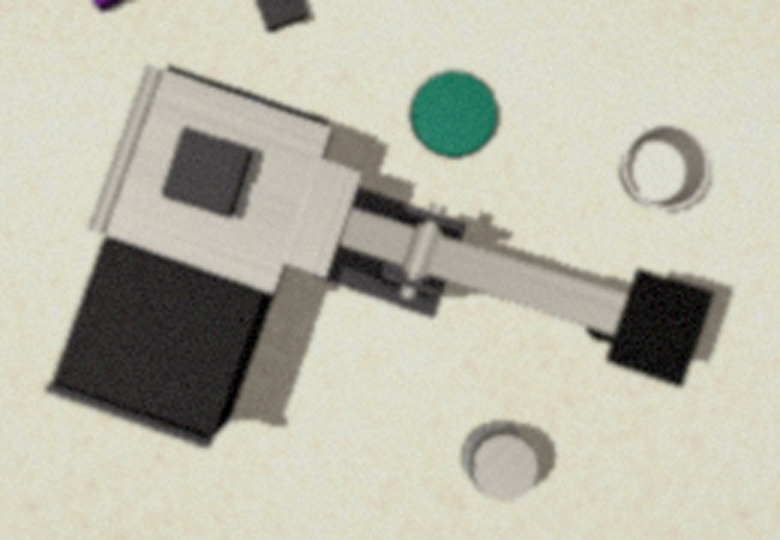

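The crop confirms the layout: a raised rim at the bottom of the fixed top, the lip towards the lever, and the jar and cup both clear of the lever pad. Next I fit the box frame.

```bash
cat >> m.py <<'E'
print('----')
m=(uv[:,0]>410)&(uv[:,0]<460)&(uv[:,1]>200)&(z>178)&(g.sum(1)<60); r=rect(m,'padtop')
for yaw in (np.radians(-19),):
    ex=np.array([np.cos(yaw),np.sin(yaw)]); ey=np.array([-np.sin(yaw),np.cos(yaw)])
    O=np.array(r[0])+133.5*ey; print('O',O.round(1))
    B=(P[:,:2]-O)@np.c_[ex,ey]
    m=box&(z>106)&(z<114)&(B[:,1]>90); q=B[m]; print('top extents x',np.percentile(q[:,0],[.3,99.7]).round(1),'y',np.percentile(q[:,1],[.3,99.7]).round(1))
    m=box&(z>116)&(z<123)&(B[:,0]<-130); print('rim x',np.median(B[m],0).round(1))
    m=box&(z>106)&(z<114)&(B[:,1]>100)&(B[:,1]<180); dark=m&(g.sum(1)<110)&(B[:,0]<-20); print('dark x max',np.percentile(B[dark,0],[1,99]).round(1))
    bl=(np.array([593.4,132.8])-O)@np.c_[ex,ey]; print('block box',bl.round(1))
    W=lambda x,y:(O+x*ex+y*ey).round(1)
    print('start push',W(bl[0]+45,bl[1]),'end(-104)',W(-104+33,bl[1]),'pad press',W(0,-139), 'ex',ex.round(3))
E
python3 m.py | sed -n '/----/,$p'
```

```text
----
padtop 792 c [517.9 -55.2] size [188.8  54.4] ang 77.41 zmed 189.9
O [561.4  71. ]
top extents x [-142.3   62.4] y [ 90.1 126.9]
rim x [-145.1   65.5]
dark x max [-142.   -49.9]
block box [10.2 68.8]
start push [635.9 118.1] end(-104) [516.7 159.2] pad press [516.1 -60.4] ex [ 0.946 -0.326]
```

>>> play_rows --pt "0.5 0.8 0.5 0 0 -1 -1" --pt "0.6 0.75 0.3 0 0 -1 -1" --pt "0.6 0.75 0 0 0 -1 -1" --pt "0.6 0.75 0 0 0 -1 -1" --pt "0.6 0.75 0 0 0 -1 -1" --pt "0.6 0.75 0 0 0 -0.5 -1" --pt "0.6 0.75 0 0 0 0 -1" --pt "0.6 0.75 0 0 0 0 -1" --squeeze 40

```text
time_s: 0.77
eef_pos: [314.9, -266.5, 262.7]
ee_rot: [-0.0, 0.986, -0.166, -0.0]
force: [0.1, -0.7, 0.7]
grip_width: 0.003
```

```bash
sed -i "s/^m=(uv\[:,0\]>410).*/mk=np.zeros((400,640),np.uint8); m=(z>178)\&(z<202)\&(g.sum(1)<60); mk[uv[m,1],uv[m,0]]=1; n,L=cv2.connectedComponents(mk); m=L[uv[:,1],uv[:,0]]==L[229,434]; r=rect(m,'padtop'); r=(np.median(P[m,:2],0),); print(r)/" m.py; sed -i 's/(B\[:,1\]>90)/(B[:,1]>60)/' m.py
python3 m.py | sed -n '/----/,$p'
```

```text
----
padtop 790 c [ 502.3 -126.8] size [39.4 53.1] ang 68.95 zmed 189.9
(array([ 502.75592068, -126.93535432]),)
O [546.2  -0.7]
top extents x [-151.5   53.5] y [ 61.1 198.2]
rim x [-154.1  138.3]
dark x max [-151.2  -58.7]
block box [  1.1 141.6]
start push [635.9 118.1] end(-104) [525.2 156.3] pad press [ 501.  -132.1] ex [ 0.946 -0.326]
```

>>> play_rows --pt "0.62 0.74 0 0 0 0 -1" --pt "0.62 0.74 0 0 0 0 -1" --pt "0.62 0.74 0 0 0 0 -1" --pt "0.62 0.74 0 0 0 0 -1" --pt "0.62 0.74 0 0 0 0 -1" --pt "0.62 0.74 0 0 0 0 -1" --pt "0.62 0.74 0 0 0 0 -1" --pt "0.62 0.74 0 0 0 0 -1"

```text
time_s: 1.43
eef_pos: [513.5, -29.5, 262.6]
ee_rot: [0.0, 0.986, -0.165, -0.0]
force: [0.8, -1.9, 0.5]
grip_width: -0.002
```

>>> play_rows --pt "0.62 0.74 0 0 0 0 -1" --pt "0.62 0.74 0 0 0 0 -1" --pt "0.62 0.74 0 0 0 0 -1" --pt "0.62 0.74 0 0 0 0 -1" --pt "0.62 0.74 0 0 0 0 -1" --pt "0 0 -0.8 0 0 0 -1" --pt "0 0 -0.8 0 0 0 -1" --pt "0 0 0 0 0 0 -1"

```text
time_s: 2.1
eef_pos: [634.2, 117.0, 191.6]
ee_rot: [0.001, 0.986, -0.165, -0.006]
force: [-0.5, -1.2, -1.3]
grip_width: -0.001
```

Run:
```python
from h import *
s=sensors.sense(); print(s['joints'].round(2),s['eef_pos'].round(1),s['force'].round(1))
O=np.array([546.2,-.7]);a=np.radians(-19);ex=np.array([np.cos(a),np.sin(a)]);ey=np.array([-np.sin(a),np.cos(a)])
d=s['eef_pos'][:2]-O; print('tcp box',d@ex,d@ey)
c=capture('side'); cv2.imwrite('pics/s1.png',cv2.resize(c['pixels'][100:350,180:480],None,fx=2,fy=2)[:,:,::-1])
```

```text
[ 0.    0.62  1.14 -0.    1.4   1.9 ] [634.2 117.  191.6] [-0.5 -1.2 -1.3]
tcp box 44.88979213792128 139.9815654654652
```

View pics/s1.png

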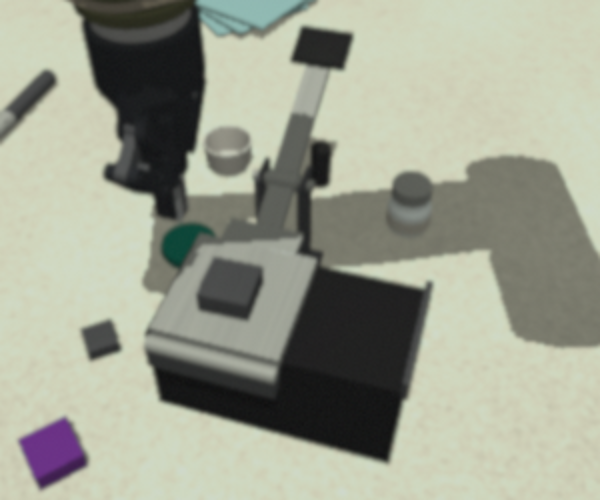

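The arm is to the +x side of the block and still above it. The wax disc, cup and jar are in place. Next I descend beside the block and let the arm settle.

>>> play_rows --pt "0 0 -0.5 0 0 0 -1" --pt "0 0 -0.5 0 0 0 -1" --pt "0 0 -0.5 0 0 0 -1" --pt "0 0 -0.2 0 0 0 -1" --pt "0 0 0 0 0 0 -1" --pt "0 0 0 0 0 0 -1"

```text
time_s: 2.65
eef_pos: [637.3, 116.3, 132.7]
ee_rot: [-0.0, 0.986, -0.166, 0.001]
force: [-0.3, -0.1, -0.6]
grip_width: -0.004
```

>>> play_rows --pt "0 0 -0.2 0 0 0 -1" --pt "0 0 -0.15 0 0 0 -1" --pt "0 0 0 0 0 0 -1" --pt "-0.2 0.07 0 0 0 0 -1" --pt "-0.2 0.07 0 0 0 0 -1" --pt "-0.2 0.07 0 0 0 0 -1" --pt "-0.2 0.07 0 0 0 0 -1" --pt "-0.2 0.07 0 0 0 0 -1"

```text
time_s: 3.32
eef_pos: [596.6, 130.5, 117.1]
ee_rot: [0.0, 0.986, -0.165, 0.0]
force: [1.7, -1.0, -0.5]
grip_width: 0.006
```

>>> play_rows --pt "-0.2 0.07 0 0 0 0 -1" --pt "-0.2 0.07 0 0 0 0 -1" --pt "-0.2 0.07 0 0 0 0 -1" --pt "-0.2 0.07 0 0 0 0 -1" --pt "0 0 0 0 0 0 -1" --pt "0 0 0 0 0 0 -1"

```text
time_s: 3.82
eef_pos: [564.2, 142.0, 116.9]
ee_rot: [-0.0, 0.986, -0.165, -0.0]
force: [-0.0, 0.0, 1.5]
grip_width: -0.0
```

Run:
```python
from h import *
s=sensors.sense(); print(s['eef_pos'].round(1),s['force'].round(1))
O=np.array([546.2,-.7]);a=np.radians(-19);ex=np.array([np.cos(a),np.sin(a)]);ey=np.array([-np.sin(a),np.cos(a)])
d=s['eef_pos'][:2]-O; print('tcp box',d@ex,d@ey)
c=capture('side'); cv2.imwrite('pics/s2.png',cv2.resize(c['pixels'][100:350,180:480],None,fx=2,fy=2)[:,:,::-1])
```

```text
[564.2 142.  116.9] [-0.   0.   1.5]
tcp box -29.41997673708558 140.74499599841303
```

View pics/s2.png

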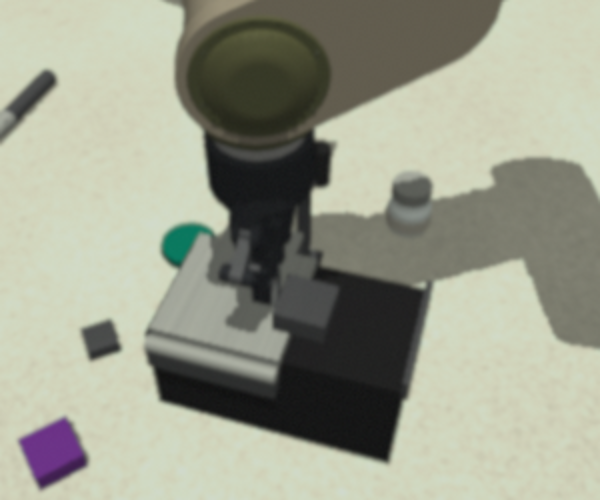

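The block is flat against the fingers and half over the seam, with its top at about (310,305) in the crop. About 43 mm more is needed.

>>> play_rows --pt "-0.2 0.07 0 0 0 0 -1" --pt "-0.2 0.07 0 0 0 0 -1" --pt "-0.2 0.07 0 0 0 0 -1" --pt "-0.2 0.07 0 0 0 0 -1" --pt "-0.2 0.07 0 0 0 0 -1" --pt "0 0 0 0 0 0 -1" --pt "0 0 0 0 0 0 -1"

```text
time_s: 4.45
eef_pos: [524.2, 156.0, 117.0]
ee_rot: [-0.0, 0.986, -0.165, -0.0]
force: [0.7, -0.4, -0.9]
grip_width: -0.0
```

>>> play_rows --pt "0.25 -0.09 0 0 0 0 -1" --pt "0.25 -0.09 0.3 0 0 0 -1" --pt "0 0 0.9 0 0 0 -1" --pt "0 0 0.9 0 0 0 -1" --pt "0 0 0.9 0 0 0 -1" --pt "0 -0.8 0.6 0 0 0 -1" --pt "-0.2 -0.9 0 0 0 0 -1" --pt "-0.2 -0.9 0 0 0 0 -1"

```text
time_s: 5.12
eef_pos: [528.9, 43.5, 262.3]
ee_rot: [-0.0, 0.986, -0.165, 0.002]
force: [1.4, -0.4, 0.8]
grip_width: -0.003
```

>>> play_rows --pt "-0.2 -0.9 0 0 0 0 -1" --pt "-0.2 -0.9 0 0 0 0 -1" --pt "-0.2 -0.9 0 0 0 0 -1" --pt "0 -0.8 0 0 0 0 -1" --pt "0 0 0 0 0 0 -1" --pt "0 0 0 0 0 0 -1"

```text
time_s: 5.62
eef_pos: [504.6, -96.8, 260.8]
ee_rot: [-0.0, 0.986, -0.167, -0.0]
force: [0.2, 0.3, -0.1]
grip_width: -0.001
```

```bash
cat > chk.py <<'E'
from h import *
import sys
s=sensors.sense(); print(s['eef_pos'].round(1),s['force'].round(1))
O=np.array([546.2,-.7]);a=np.radians(-19);ex=np.array([np.cos(a),np.sin(a)]);ey=np.array([-np.sin(a),np.cos(a)]);E=np.c_[ex,ey]
print('tcp box',((s['eef_pos'][:2]-O)@E).round(1))
c=capture('top'); vv,uu=np.mgrid[120:300,215:340]; uv=np.c_[uu.ravel(),vv.ravel()]; P=depthpts(c,uv); B=(P[:,:2]-O)@E
m=(P[:,2]>124)&(P[:,2]<138)&(B[:,0]>-148)&(B[:,0]<-50)&(B[:,1]>84)&(B[:,1]<190)
if m.any():
    r=cv2.minAreaRect(B[m].astype(np.float32)); print('block',m.sum(),r,B[m].min(0),B[m].max(0),np.median(P[m,2]))
k=sys.argv[1]
for n,c in(('t',c),('s',capture('side'))):
    cr=c['pixels'][110:300,200:480] if n=='t' else c['pixels'][90:350,180:480]
    cv2.imwrite(f'pics/{n}{k}.png',np.clip(cv2.resize(cr,None,fx=2,fy=2)[:,:,::-1].astype(float)*1.6,0,255).astype(np.uint8))
E
python3 chk.py 3
```

```text
[504.6 -96.8 260.8] [ 0.2  0.3 -0.1]
tcp box [  -8.1 -104.4]
block 593 ((-106.99702453613281, 143.5874786376953), (43.767208099365234, 44.44707489013672), 0.08474495261907578) [-128.89511838  121.3791736 ] [-85.11292061 165.81170462] 131.29881620512174
```

View pics/s3.png

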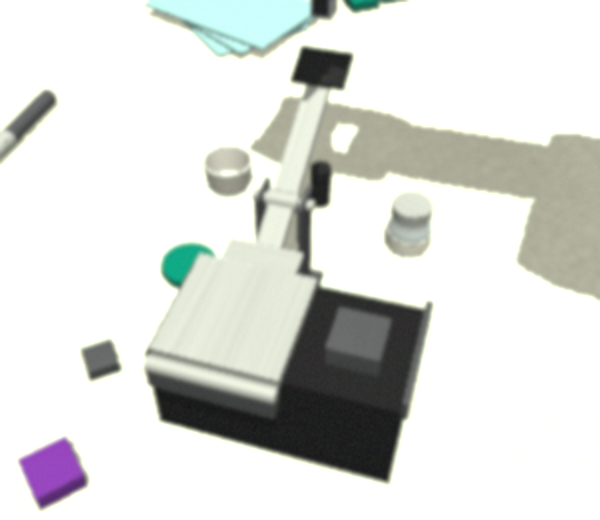

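The block is on the fixed top at box x from -129 to -85, with the trapdoor edge at -57, so it is clear. All bystanders are unmoved. Next I move over the pad and press.

>>> play_rows --pt "-0.05 -0.45 0 0 0 0 -1" --pt "-0.05 -0.48 -0.4 0 0 0 -1" --pt "0 0 -0.5 0 0 0 -1" --pt "0 0 -0.4 0 0 0 -1" --pt "0 0 -0.2 0 0 0 -1" --pt "0 0 0 0 0 0 -1" --pt "0 0 0 0 0 0 -1"

```text
time_s: 6.3
eef_pos: [501.0, -132.0, 201.3]
ee_rot: [0.0, 0.986, -0.165, 0.0]
force: [-0.0, 0.2, 0.7]
grip_width: -0.0
```

>>> play_rows --pt "0 0 -0.2 0 0 0 -1" --pt "0 0 -0.2 0 0 0 -1" --pt "0 0 -0.2 0 0 0 -1" --pt "0 0 -0.2 0 0 0 -1" --pt "0 0 0 0 0 0 -1"

```text
time_s: 6.72
eef_pos: [500.8, -132.8, 168.3]
ee_rot: [0.0, 0.986, -0.165, 0.0]
force: [2.1, -0.5, 3.2]
grip_width: -0.002
```

Contact and motion look normal at about 3 N. I continue down.

>>> play_rows --pt "0 0 -0.25 0 0 0 -1" --pt "0 0 -0.25 0 0 0 -1" --pt "0 0 -0.25 0 0 0 -1" --pt "0 0 -0.25 0 0 0 -1" --pt "0 0 -0.25 0 0 0 -1" --pt "0 0 -0.25 0 0 0 -1" --pt "0 0 0 0 0 0 -1"

```text
time_s: 7.3
eef_pos: [500.6, -132.9, 108.2]
ee_rot: [0.0, 0.986, -0.165, -0.0]
force: [0.4, -1.6, 1.1]
grip_width: 0.003
```

>>> play_rows --pt "0 -0.05 -0.15 0 0 0 -1" --pt "0 -0.05 -0.15 0 0 0 -1" --pt "0 0 -0.12 0 0 0 -1" --pt "0 0 0 0 0 0 -1" --pt "0 0 0 0 0 0 -1"

```text
time_s: 7.72
eef_pos: [500.9, -136.6, 92.5]
ee_rot: [-0.0, 0.986, -0.165, 0.0]
force: [0.7, 0.7, 1.4]
grip_width: -0.001
```

>>> play_rows --pt "0 0 -0.1 0 0 0 -1" --pt "0 0 -0.1 0 0 0 -1" --pt "0 0 0 0 0 0 -1" --pt "0 0 0 0 0 0 -1"

```text
time_s: 8.05
eef_pos: [500.8, -136.7, 84.2]
ee_rot: [0.0, 0.986, -0.165, 0.0]
force: [0.7, -0.2, 1.6]
grip_width: 0.004
```

>>> play_rows --pt "0 0 -0.08 0 0 0 -1" --pt "0 0 0 0 0 0 -1" --pt "0 0 0 0 0 0 -1"

```text
time_s: 8.3
eef_pos: [500.8, -136.7, 81.0]
ee_rot: [0.0, 0.986, -0.165, 0.0]
force: [1.8, 0.8, 4.9]
grip_width: -0.005
```

```bash
python3 chk.py 4
```

```text
[ 500.8 -136.7   81. ] [1.8 0.8 4.9]
tcp box [   1.3 -143.4]
block 656 ((-90.14008331298828, 125.30531311035156), (80.23287200927734, 80.00714111328125), 88.59166717529297) [-129.44567631   84.25922939] [-50.08009812 165.73177604] 131.2916832825356
```

View pics/s4.png

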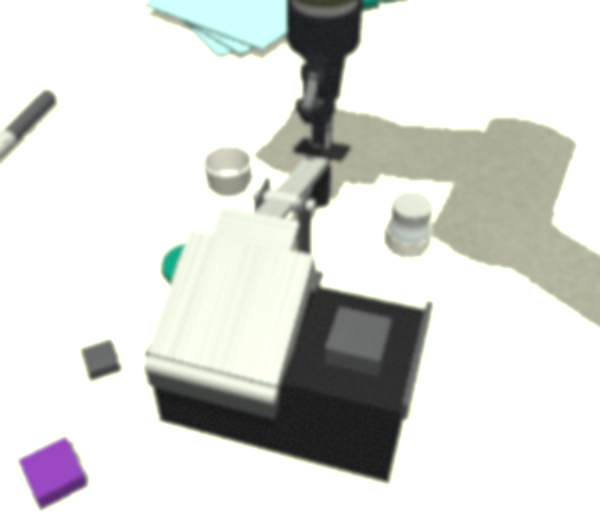

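The trapdoor is open, with its lip raised to about (255,230) in the crop, and the block and bystanders are unmoved. I keep pressing until the stop shows as a force rise.

>>> play_rows --pt "0 0 -0.06 0 0 0 -1" --pt "0 0 0 0 0 0 -1" --pt "0 0 0 0 0 0 -1"

```text
time_s: 8.65
eef_pos: [500.7, -136.7, 78.5]
ee_rot: [0.0, 0.986, -0.165, 0.0]
force: [1.2, 0.9, 3.6]
grip_width: 0.002
```

>>> play_rows --pt "0 0 -0.05 0 0 0 -1" --pt "0 0 0 0 0 0 -1" --pt "0 0 0 0 0 0 -1"

```text
time_s: 8.9
eef_pos: [500.7, -136.7, 76.5]
ee_rot: [0.0, 0.986, -0.165, 0.0]
force: [1.9, 0.6, 3.6]
grip_width: -0.0
```

>>> play_rows --pt "0 0 -0.05 0 0 0 -1" --pt "0 0 0 0 0 0 -1" --pt "0 0 0 0 0 0 -1"

```text
time_s: 9.15
eef_pos: [500.7, -136.7, 74.7]
ee_rot: [0.0, 0.986, -0.165, 0.0]
force: [0.6, 0.4, 6.3]
grip_width: -0.001
```

>>> play_rows --pt "0 0 -0.04 0 0 0 -1" --pt "0 0 0 0 0 0 -1" --pt "0 0 0 0 0 0 -1"

```text
time_s: 9.4
eef_pos: [500.9, -136.7, 74.3]
ee_rot: [0.0, 0.986, -0.165, 0.001]
force: [-2.9, 2.8, 19.0]
grip_width: -0.003
```

Force rose to 19 N at z = 74.3, so the hard stop is reached. I take one last check of the flap, block and bystanders, then hand in.

>>> play_rows --pt "0 0 0 0 0 0 -1" --pt "0 0 0 0 0 0 -1" --pt "0 0 0 0 0 0 -1" --pt "0 0 0 0 0 0 -1"

```text
time_s: 9.73
eef_pos: [500.9, -136.7, 74.2]
ee_rot: [0.0, 0.986, -0.165, 0.001]
force: [-3.0, 2.8, 17.4]
grip_width: 0.001
```

```bash
sed -i 's/(B\[:,0\]<-50)/(B[:,0]<-62)/' chk.py
cat >> chk.py <<'E'
c=capture('top'); vv,uu=np.mgrid[110:300,215:480]; uv=np.c_[uu.ravel(),vv.ravel()]; P=depthpts(c,uv); B=(P[:,:2]-O)@E
m=(abs(B[:,0])<30)&(B[:,1]>75)&(B[:,1]<180)&(P[:,2]>105)
p=np.polyfit(B[m,1],P[m,2],1); print('flap angle',-np.arctan(p[0]))
for n,x,y,lo,hi in(('cup',608.3,-166.8,25,60),('jar',409.8,-55.9,45,75),('wax',647.3,-25.6,8,25)):
    m=(np.hypot(P[:,0]-x,P[:,1]-y)<45)&(P[:,2]>lo)&(P[:,2]<hi); print(n,m.sum(),np.round(cv2.minAreaRect(P[m,:2].astype(np.float32))[0],1))
E
python3 chk.py 5
```

```text
[ 500.9 -136.7   74.2] [-3.   2.8 17.4]
tcp box [   1.5 -143.4]
block 593 ((-107.01533508300781, 143.56503295898438), (44.02668762207031, 43.921974182128906), 89.53173828125) [-129.11539436  121.51092811] [-85.05740004 165.4484065 ] 131.3892517054727
flap angle 0.40686299804945275
cup 190 [ 611.1 -165.7]
jar 392 [409.7 -55.7]
wax 654 [647.2 -25.4]
```

View pics/t5.png

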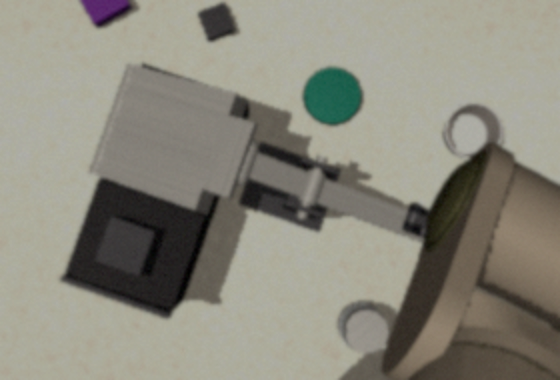

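The flap reads 0.407 rad (expected about 0.41). The block is clear of the trapdoor at about (127,245) in the crop. The arm partly hides the cup, which explains its 3 mm apparent shift. Handing in.

```bash
python3 -c "
from h import *
print(order.finish_job()); s=sensors.sense(); print(s['eef_pos'].round(1),s['force'].round(1))"
```

```text
the job is handed in; nothing more can be done
None
the job is handed in; nothing more can be done
```

I pushed the block across onto the fixed top with the shut fingers, then pressed the lever to its hard stop. The job was handed in at about 10 s with the lever still held down.

**Block:** the last check put it at box x from -129 to -85 mm. That is about 28 mm clear of the trapdoor edge at -57, and it did not move while the trapdoor opened.

**Lever and trapdoor:** the stop showed as a force rise from about 5 N to 17–19 N at TCP z = 74 mm. The trapdoor measured 0.407 rad open, against about 0.41 expected.

**Bystanders:** the jar and wax disc measured unmoved, within 0.3 mm. The cup's measured centre differed by about 3 mm. The arm partly hid it in that view, and earlier side views showed it in place.

The sensors could not be read after the hand-in, so the hold through that last second is not confirmed by a measurement.

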